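# Start the dust extraction at the sanding bench

## Task

Start the dust extraction by pressing with the closed fingers, lifting and pulling nothing: first push the blast gate's blade fully down until it is home, next press the raised, ribbed end of the paddle switch on the supply box right down so that it stays over, and last press the small start button on the starter box fully in, keep it in for a moment and let it come back out. Keep to that order, do not press the broad mushroom-headed stop button, leave the other things on the bench where they are, and finish clear of everything.

Things in the scene. Friction and masses are not known exactly. Their poses are not given: they have to be found in the camera images.
- blade (a joint): Blade of the blast gate, sliding straight down in its upright frame: 0 = drawn right out (up), 0.055 = fully home (down). It starts part of the way out (0.008 to 0.025). It stays where it is left; pushing it down takes about 4 N, then it meets a hard stop.
- blade_top (a point): Centre of the top face of the black T-bar on the gate blade (bar 76 mm along local x, 24 mm along local y, 14 mm high); moves with the blade: 169 mm above the bench with the blade right out, 114 mm when home, where the bar sits on the frame's top. z is up.
- gate: Aluminium blast gate fixed to the bench, frame 96 mm (local x) by 24 mm (local y) by 100 mm high, origin under its centre on the bench. A grey 63 mm duct runs through it along local y, from 107 mm on the -y side, where it bends down into the bench, to an open port 115 mm on the +y side; duct top 82 mm above the bench.
- paddle (a joint): White paddle of the supply box, a rocker: 0 = off (as it starts, one end raised), 0.30 rad = on (that end pressed right down). Stiff hinge, stays where it is left; about 3.5 N at the raised end moves it, then it meets a hard stop.
- paddle_raised (a point): Press point on the top face of the paddle, 25 mm from its hinge towards the end that is raised at the start; about 66 mm above the bench when off and 58 mm when on. The paddle is 67 mm long (its local x, pointing to the raised end) and 33 mm wide (y), hinged across its middle; three thin black ribs (24 mm long, across the paddle) mark the raised end.
- supply: Grey supply box with a steel cover plate, fixed to the bench, 125 mm (local x) by 85 mm (local y) by 50 mm high, origin under its centre; the paddle lies in the middle of its top along x, its raised end towards local +x.
- start (a joint): Start button of the starter box: 0 = out, 0.006 m = fully in; springs back out; moves from 1.5 N, 5 N presses it fully in.
- start_top (a point): Centre of the top of the start button: the small flat round black button, 26 mm across, in an aluminium collar 42 mm across; 72 mm above the bench when out, pressed straight down.
- stop (a joint): Stop button, not to be pressed: 0 = out, 0.006 m = in; springs back.
- stop_top (a point): Centre of the top of the stop button: broad black mushroom head, 42 mm across, 84 mm above the bench, 80 mm from the start button along the starter box's +y.
- starter: Grey starter box fixed to the bench, 90 mm (local x) by 170 mm (local y) by 50 mm high, origin under its centre; start button 40 mm towards local -y, stop button 40 mm towards local +y.
- sanding_block: Loose cork sanding block, 55 x 95 x 32 mm high, origin at the centre of its underside. Leave alone.
- screw_tub: Loose screw tub with yellow lid, 66 mm across, 70 mm high, origin at the centre of its underside. Leave alone.
- glue_bottle: Loose white glue bottle, 52 mm across, 150 mm high, origin at the centre of its underside. Leave alone.
Mind the look-alikes: they are no part of the job. Leave any blue or red look-alike of the supply alone.

How it is judged:
On the way, in this order (a step that is already met when the one before it is completed fails the run):
1. the gate blade is pushed fully home (value of joint blade above 0.051 m), for 0.2 s.
2. the raised end of the paddle is pressed right down (value of joint paddle above 0.24 rad), for 0.2 s.
3. the start button is pressed in for a moment (value of joint start above 0.004 m), for 0.1 s.
At the end, for the whole second after the job is handed in: Blade within 5 mm of home, paddle over to on (above 0.24 of 0.30 rad), start and stop buttons both out (within 1.5 mm), and the sanding block, screw tub and glue bottle at rest within 20 mm of where they began (value of joint blade above 0.05 m and value of joint paddle above 0.24 rad and value of joint each of start, stop below 0.0015 m and distance of each of sanding_block, screw_tub, glue_bottle from where it was at the start of the episode below 0.02 m and linear speed of each of sanding_block, screw_tub, glue_bottle below 0.02 m/s); the robot touches nothing.
It fails at once if the paddle is switched on before the blade is home (value of joint paddle above 0.12 rad and value of joint blade below 0.048 m).
It fails at once if the start button is pressed before the paddle is on (value of joint start above 0.003 m and value of joint paddle below 0.2 rad).
It fails at once if the stop button is pressed (value of joint stop above 0.002 m).
It fails at once if the blade is pulled further out (value of joint blade below 0.004 m).
It fails at once if a loose bystander is moved or lifted (distance of any of sanding_block, screw_tub, glue_bottle from where it was at the start of the episode above 0.02 m).
It also fails if it takes over 58 s, if anything falls off the work surface, if the arm or the gripper's body presses on something with over 40 N, if the wrist force passes 120 N, or if a joint passes its speed limit or range.

## Robot

A 6-joint arm with a two-finger parallel gripper is mounted at the origin on the work surface. World frame = base frame: x ahead of the robot, y to its left, z up, the work surface at z = 0. Lengths are in m, angles in rad, forces in N, time in s.
With the tool pointing down it reaches from about 0.3 to 0.875 m from the base axis. Payload 6.4 kg.
Tool frame: the origin (TCP) lies at the very end of the fingers, on their centre line; the grasp point (between the pads) lies 19 mm behind it; z points along the fingers, y is the line along which they close (so a half turn about z gives the same grasp; the last joint's range is limited). The gripper opens to 88 mm and grips with 3 to 60 N. Pads are 18 mm wide; open, the fingers measure 123 mm over their backs; the gripper's body (75 mm by 187 mm) begins 45 mm behind the grasp point.
Start: joints at [-1.445, 0.181, 1.607, -0, 1.354, -0.206], TCP at [0.187, -0.544, 0.239] pointing down, gripper open.
Joint ranges: [-2.99, 2.99], [-0.89, 2.07], [0.3, 2.58], [-1.14, 4.28], [0, 2.63], [-3.12, 3.12]. Speed limits (rad/s): [2.57, 2.57, 3.01, 3.14, 3.14, 3.14].

## Interface

Orientations are given as a rotation vector (axis times angle).
In Python, from rig import sense, camera, camera_model, sign_off gives the robot as it stands.
- The arm moves only by the tool jog_arm, never from a script. Its argument "series" is a list of rows, each a list of 7 numbers: the opening, from 0 (shut) to 1 (fully open), then the shift along the tool's x, y, z each as a share of 0.12 m, from -1 to 1, then the turn, a rotation vector about the tool's x, y, z each as a share of 1.5 rad, from -1 to 1. A call has 1 to 12 rows; each row shifts and turns the commanded pose from where the row before left it, along the tool's axes as they then stand; what a row does not reach is not made up. A row lasts 1/12 s, in which the tool goes at most 41.7 mm and 7.16 degrees, less where a joint would pass 70% of its speed; a pose out of reach is approached as far as the arm can. A call with a number of a shift or a turn outside -1 to 1 is refused whole. A call with a gripper value outside its range is refused whole. The fingers move at their own pace and stop on an object; "force" is the grip in N (left out, the last holds). Time passes only in rows, so rows that do not move let the fingers close. It gives the time, the measured TCP pose, the force, the opening and the grip force at its end, in the units of the state.
- sense(): the state, without advancing time (a new reading comes with each control period).
- camera(name): name is "scene" or "top" or "wrist"; returns the picture (384x512x3 uint8, red, green, blue); there is no depth.
- camera_model(name): a dict with "K" (3x3 intrinsics, pixels), "R" (3x3) and "t" (3): a world point X has camera coordinates R X + t; the wrist camera has in their place "mount" (4x4, takes a point from camera to tool coordinates, whose origin is the TCP and whose axes are the flange's). Camera axes: x right, y down, z forward; pixel columns grow to the right and rows downward; lengths in m; the calibration is good to about 2 mm. The wrist camera is an equidistant fisheye: a pixel r from the principal point sees the ray r / f radians off the axis. A picture is of the moment at which its call begins: read the wrist's pose just before it. camera_model takes no time and is no camera call.
- sign_off(): hands the job in; it is judged then, once.
The state is a dict: "time_s": time; "joint_pos": joint angles; "joint_vel": joint speeds; "joint_efforts": joint torques, N m; "ee_pos": TCP position; "tool_rot": TCP orientation; "force": force on the tool from outside, world axes, zero at the start; "ft_torque": the same for the moment, N m; "finger_gap": finger opening in m; "gripper_force": force on a finger pad.
Only numpy, scipy, OpenCV 4.12 (cv2) and the standard library are available. Lean on these libraries where they do the work, as an engineer would, in place of code of your own. Each camera call takes 0.05 s, during which the arm holds its last target. There are 200 camera calls.

## Working session

There is one attempt and no reset: what is moved stays moved. The work goes in short steps, Python scripts to look and compute and a tool call to move; the robot and the scene stay as the last step left them, time stands still between calls to the robot, and variables do not carry over. Pictures are saved under pics/ and viewed, at most 10 in all, crops included, and the job is handed in when it is done.

Besides the shell and the picture viewer there is one more tool, called after "Emit:" as name([rows], argument=value, ...), one row to a line, values as JSON. jog_arm: Moves the arm, as the interface text tells. Shift numbers are shares of 0.12 m and turn numbers shares of 1.5 rad, none past 1 either way. Its arguments: {"type":"object","properties":{"series":{"type":"array","items":{"type":"array","items":{"type":"number","minimum":-1,"maximum":1}}},"force":{"type":"number"}},"required":["series"]}

```bash
mkdir -p pics
python3 - <<'E'
from rig import *
import cv2,numpy as np
for n in("top","scene"):
    im=camera(n); cv2.imwrite(f"pics/{n}0.png",cv2.cvtColor(im,cv2.COLOR_RGB2BGR)); m=camera_model(n)
    R,t=np.array(m["R"]),np.array(m["t"]); print(n,m["K"],R.round(4).tolist(),(-R.T@t).round(3))
s=sense();print(s["time_s"],s["ee_pos"],s["tool_rot"],s["finger_gap"])
E
```

```text
top [[433.7878981    0.         252.48325936]
 [  0.         433.7878981  191.56426853]
 [  0.           0.           1.        ]] [[-0.0104, -0.9999, -0.0048], [-0.9973, 0.0107, -0.0722], [0.0723, 0.004, -0.9974]] [0.426 0.091 1.426]
scene [[360.36875678   0.         255.11526909]
 [  0.         360.36875678 189.15503065]
 [  0.           0.           1.        ]] [[0.211, 0.9773, 0.0175], [0.7414, -0.1483, -0.6545], [-0.6371, 0.1511, -0.7559]] [ 1.117 -0.063  0.824]
0.1 [ 0.18725789 -0.54315111  0.23790992] [-3.09691475e+00 -5.18526893e-01 -8.25162326e-05] 0.08808319916561536
```

View pics/top0.png

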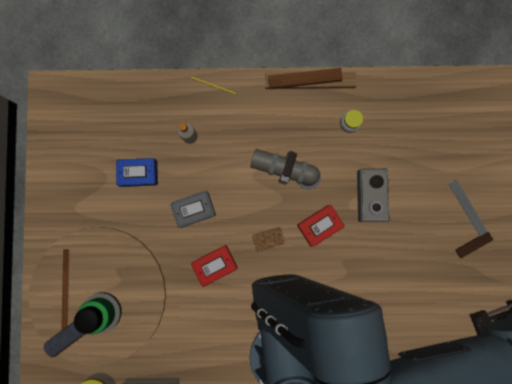

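View pics/scene0.png

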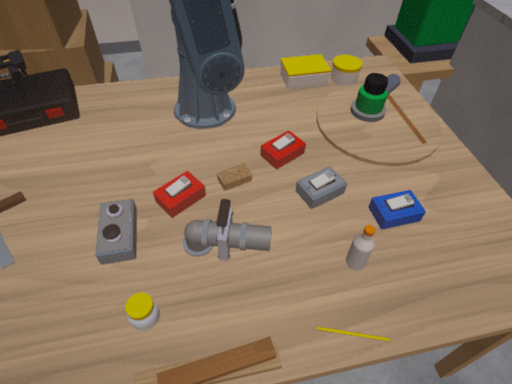

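The top view shows these candidates for the supply:
- grey at (192,209)
- blue at (136,172)
- red at (214,266)
- red at (321,225)

The description means the grey one. The gate's T-bar is at about (289,165). The starter is at (374,195), with the broad dark stop at (376,181) and the small collared start at (377,207). Next I check these in one close crop.

```bash
cat > h.py <<'E'
import numpy as np
from rig import *
def ray(n,u,v):
    m=camera_model(n);R,t=np.array(m["R"]),np.array(m["t"])
    return -R.T@t, R.T@np.linalg.solve(np.array(m["K"]),[u,v,1.])
def onz(n,u,v,z):
    c,d=ray(n,u,v); return c+d*(z-c[2])/d[2]
def tri(a,b):   # (name,u,v) x2 -> midpoint, miss
    (c,d),(e,f)=ray(*a),ray(*b); s=np.linalg.lstsq(np.c_[d,-f],e-c,rcond=None)[0]
    p,q=c+s[0]*d,e+s[1]*f; return (p+q)/2,np.linalg.norm(p-q)
E
python3 - <<'E'
import cv2,numpy as np
t=cv2.imread("pics/top0.png");s=cv2.imread("pics/scene0.png")
def c(i,x,y,w=66,h=50): return cv2.resize(i[y:y+h,x:x+w],(264*1,200),interpolation=cv2.INTER_CUBIC)
# top: x4 crops ; scene: x4 crops
a=np.hstack([c(t,160,184),c(t,256,142),c(t,342,170)])
b=np.hstack([c(s,288,162),c(s,195,194),c(s,85,195)])
cv2.imwrite("pics/crop1.png",np.vstack([a,b]))
E
```

```text
(no output)
```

View pics/crop1.png

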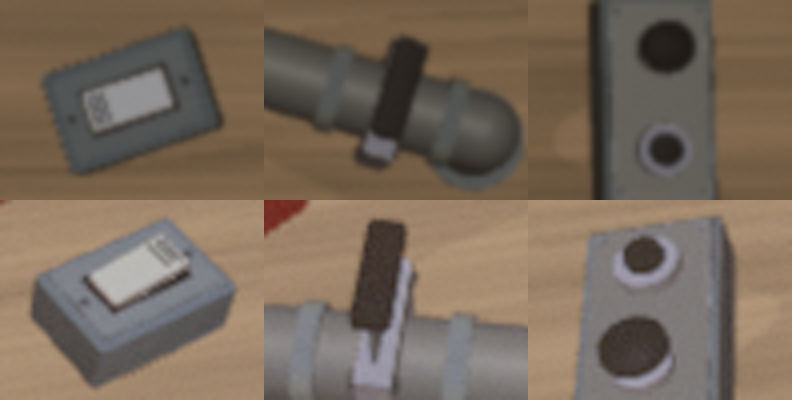

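The crop confirms the choices. The grey box has its ribbed end on the left in top (about (185,211)) and on the right in scene. The T-bar is at about (291,165), start at about (375,207) with its bright collar, and stop is the broad head at (376,181). Now I measure them with masks.

Run:
```python
import cv2
from h import *
np.set_printoptions(precision=4,suppress=True)
I={n:cv2.imread(f"pics/{n}0.png") for n in("top","scene")}
def blob(n,x,y,w,h,lo,hi):
    k=4; c=cv2.resize(I[n][y:y+h,x:x+w],None,fx=k,fy=k,interpolation=cv2.INTER_CUBIC)
    g=cv2.cvtColor(c,cv2.COLOR_BGR2GRAY); m=cv2.inRange(g,lo,hi)
    cs=max(cv2.findContours(m,0,2)[0],key=cv2.contourArea); r=cv2.minAreaRect(cs)
    f=lambda p:(np.array(p)+.5)/k-.5+[x,y]
    return f(r[0]),np.array([f(q) for q in cv2.boxPoints(r)]),np.array(r[1])/k
for nm,z,specs in[("bar",.151,[("top",280,150,22,32,0,52),("scene",215,198,18,30,0,75)]),
  ("start",.072,[("top",367,199,18,17,0,62),("scene",106,203,18,14,0,85)]),
  ("stop",.084,[("top",367,172,20,17,0,62),("scene",98,223,29,20,0,85)]),
  ("paddle",.062,[("top",178,198,30,22,128,255),("scene",306,168,32,22,160,255)])]:
    c={}
    for n,*a in specs:
        ct,bx,wh=blob(n,*a); c[n]=ct; W=np.array([onz(n,*p,z)for p in bx])
        print(nm,n,ct,"onz",onz(n,*ct,z)[:2],"sides mm",np.linalg.norm(W[1]-W[0])*1e3,np.linalg.norm(W[2]-W[1])*1e3,
          "ang",[float(np.degrees(np.arctan2(*(W[i+1]-W[i])[[1,0]])).__round__(1)) for i in(0,1)])
    print("  tri",*tri(("top",*c["top"]),("scene",*c["scene"])))
for n,u,v,z in[("top",185.2,210.5,.067),("scene",328.7,173.5,.067)]: print("ribs",onz(n,u,v,z))
s=camera_model("wrist");print(np.array(s["mount"]),np.array(s["K"]))
```

```text
bar top [288.9478 165.8753] onz [ 0.5934 -0.0126] sides mm 43.1598728481867 86.10506772822664 ang [-89.0, -179.4]
bar scene [223.0845 212.962 ] onz [ 0.6067 -0.0168] sides mm 82.088650142862 24.720642080707382 ang [162.0, 63.5]
  tri [ 0.5952 -0.0148  0.1356] 0.0019779012971994523
start top [376.125 207.125] onz [ 0.4713 -0.2884] sides mm 24.91097429670062 23.375705518300297 ang [-90.6, 178.2]
start scene [113.3044 208.4176] onz [ 0.4753 -0.2904] sides mm 24.4519791698894 30.445897750734588 ang [135.1, 30.7]
  tri [ 0.4715 -0.2907  0.0673] 0.0019727115571656737
stop top [376.125 181.375] onz [ 0.5508 -0.2875] sides mm 43.41334207250003 40.50395315637993 ang [-90.6, 178.2]
stop scene [110.7193 231.2948] onz [ 0.5571 -0.2901] sides mm 41.31500499815713 45.90113977556494 ang [118.1, 23.1]
  tri [ 0.5516 -0.291   0.0764] 0.002651508924242608
paddle top [193.6625 207.7375] onz [0.4758 0.2819] sides mm 47.6603488404074 28.689855693122187 ang [-72.1, -161.7]
paddle scene [322.332  178.7281] onz [0.4737 0.2883] sides mm 76.74099670734915 34.74221226138359 ang [113.5, 3.0]
  tri [0.4765 0.2838 0.0661] 0.005239188216342609
ribs [0.4672 0.3077 0.067 ]
ribs [0.4619 0.3111 0.067 ]
[[ 0.0005 -0.9652 -0.2617  0.0678]
 [ 1.      0.0002  0.0013  0.0005]
 [-0.0012 -0.2617  0.9652 -0.1452]
 [ 0.      0.      0.      1.    ]] [[297.3186   0.     249.6354]
 [  0.     297.3186 187.2264]
 [  0.       0.       1.    ]]
```

Start and stop come out 80 mm apart at the right heights. The paddle and ribs give a heading of about 109°, and the bar sits near (0.595,-0.014) at about 164°. First I close the fingers and turn them to lie along the bar.

Emit:
jog_arm([
  [0,0,0,0,0,0,-0.08],
  [0,0,0,0,0,0,-0.08],
  [0,0,0,0,0,0,-0.08],
  [0,0,0,0,0,0,-0.08],
  [0,0,0,0,0,0,-0.08],
  [0,0,0,0,0,0,-0.08],
  [0,0,0,0,0,0,-0.08],
  [0,0,0,0,0,0,-0.08],
  [0,0,0,0,0,0,0],
], force=20)

```text
time_s: 0.85
ee_pos: [0.1873, -0.5433, 0.2382]
tool_rot: [-2.504, -1.896, -0.001]
force: [-0.1, -0.4, -0.6]
finger_gap: 0.0303
gripper_force: 0.0
```

Emit:
jog_arm([
  [0,0.26,0.1,0,0,0,0],
  [0,0.26,0.1,0,0,0,0],
  [0,0.26,0.1,0,0,0,0],
  [0,0.26,0.1,0,0,0,0],
  [0,0.26,0.1,0,0,0,0],
  [0,0.26,0.1,0,0,0,0],
  [0,0.26,0.1,0,0,0,0],
  [0,0.26,0.1,0,0,0,0],
  [0,0.26,0.1,0,0,0,0],
  [0,0.26,0.1,0,0,0,0],
])

```text
time_s: 1.68
ee_pos: [0.3892, -0.2752, 0.2386]
tool_rot: [-2.513, -1.885, -0.0]
force: [0.9, -0.7, -0.3]
finger_gap: 0.0001
gripper_force: 0.0
```

Emit:
jog_arm([
  [0,0.26,0.1,0,0,0,0],
  [0,0.26,0.1,0,0,0,0],
  [0,0.26,0.1,0,0,0,0],
  [0,0.26,0.1,0,0,0,0],
  [0,0.26,0.1,0,0,0,0],
  [0,0.26,0.1,0,0,0,0],
  [0,0.26,0.1,0,0,0,0],
  [0,0.26,0.1,0,0,0,0],
  [0,0,0,0,0,0,0],
  [0,0,0,0,0,0,0],
])

```text
time_s: 2.52
ee_pos: [0.5499, -0.0617, 0.2382]
tool_rot: [-2.508, -1.891, 0.001]
force: [0.2, 0.1, -0.1]
finger_gap: 0.0005
gripper_force: 0.0
```

```bash
cat >> h.py <<'E'
import cv2
from scipy.spatial.transform import Rotation as Ro
def wproj(s,P):
    m=camera_model("wrist");K=np.array(m["K"]);M=np.array(m["mount"])
    pt=Ro.from_rotvec(s["tool_rot"]).inv().apply(np.array(P)-s["ee_pos"]); c=M[:3,:3].T@(pt-M[:3,3])
    th=np.arctan2(np.hypot(*c[:2]),c[2]);a=np.arctan2(c[1],c[0]);return K[:2,2]+K[0,0]*th*np.array([np.cos(a),np.sin(a)])
def wonz(s,u,v,z):
    m=camera_model("wrist");K=np.array(m["K"]);M=np.array(m["mount"])
    q=(np.array([u,v])-K[:2,2])/K[0,0];th=np.hypot(*q);d=np.r_[q/th*np.sin(th),np.cos(th)]
    R=Ro.from_rotvec(s["tool_rot"]).as_matrix();o=R@M[:3,3]+s["ee_pos"];d=R@M[:3,:3]@d
    return o+d*(z-o[2])/d[2]
def delta(s,P): return (Ro.from_rotvec(s["tool_rot"]).inv().apply(np.array(P)-s["ee_pos"])/.12).round(3)
def shot(name):
    s=sense();im=cv2.cvtColor(camera("wrist"),cv2.COLOR_RGB2BGR);cv2.imwrite(f"pics/{name}.png",im);return s,im
E
python3 - <<'E'
from h import *
s,im=shot("w1");R=Ro.from_rotvec(s["tool_rot"]).as_matrix()
print(s["time_s"],s["ee_pos"],R.round(3).tolist(),s["force"],s["finger_gap"],delta(s,(.595,-.014,.2)))
print(wproj(s,(.595,-.014,.152)))
E
```

```text
2.5167 [ 0.54992854 -0.06172744  0.23820372] [[0.275, 0.961, -0.001], [0.961, -0.275, 0.0], [-0.0, -0.001, -1.0]] [ 0.19817119  0.14384145 -0.10819003] 0.0004529734026225318 [0.486 0.252 0.318]
[287.23146105 119.87728553]
```

View pics/w1.png

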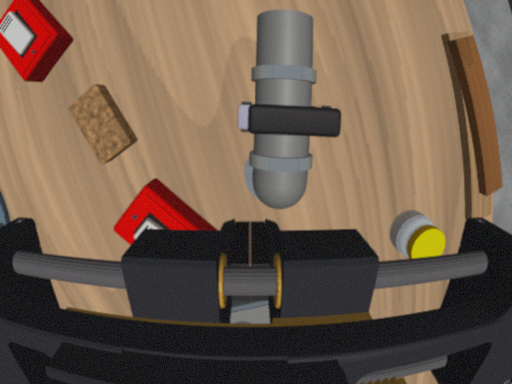

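The wrist view shows the black T-bar from (249,118) to (341,121), about 8 px right of the prediction.

Run:
```python
from h import *
s=sense()
for z in(.145,.152,.161):
    a,b=wonz(s,249.5,119,z),wonz(s,340.5,120,z);c=(a+b)/2
    print(z,c,np.linalg.norm(a-b),delta(s,c))
```

```text
0.145 [ 0.60242102 -0.01676047  0.145     ] 0.07465252843390312 [0.491 0.319 0.776]
0.152 [ 0.60143743 -0.01622334  0.152     ] 0.07246019586681059 [0.493 0.31  0.718]
0.161 [ 0.60017281 -0.01553276  0.161     ] 0.06964148256626299 [0.496 0.298 0.643]
```

Emit:
jog_arm([
  [0,0.245,0.15,0,0,0,0],
  [0,0.245,0.15,0,0,0,0],
  [0,0,0,0.2,0,0,0],
  [0,0,0,0.2,0,0,0],
  [0,0,0,0.1,0,0,0],
  [0,0,0,0.1,0,0,0],
  [0,0,0,0,0,0,0],
])

```text
time_s: 3.15
ee_pos: [0.5985, -0.0174, 0.1641]
tool_rot: [-2.508, -1.886, 0.005]
force: [0.3, 0.0, -0.8]
finger_gap: 0.0002
gripper_force: 0.0
```

Emit:
jog_arm([
  [0,0,0,0.05,0,0,0],
  [0,0,0,0.05,0,0,0],
  [0,0,0,0.05,0,0,0],
  [0,0,0,0.05,0,0,0],
  [0,0,0,0.05,0,0,0],
  [0,0,0,0,0,0,0],
])

```text
time_s: 3.65
ee_pos: [0.6005, -0.0168, 0.1361]
tool_rot: [2.509, 1.891, 0.0]
force: [-0.8, -0.1, -0.4]
finger_gap: 0.0007
gripper_force: 0.0
```

Run:
```python
from h import *
s,im=shot("w2");print(s["ee_pos"],s["force"])
t=cv2.cvtColor(camera("scene"),cv2.COLOR_RGB2BGR)
cv2.imwrite("pics/c2.png",np.hstack([im[:300,100:420],cv2.resize(t[160:260,170:270],(300,300))]))
```

```text
[ 0.60052173 -0.01681299  0.13609485] [-0.81153175 -0.12415793 -0.35516336]
```

View pics/c2.png

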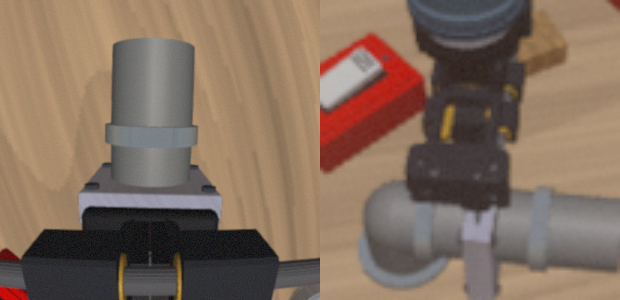

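The fingers sit on the bar, so I carry on down slowly.

Emit:
jog_arm([
  [0,0,0,0.04,0,0,0],
  [0,0,0,0.04,0,0,0],
  [0,0,0,0.04,0,0,0],
])

```text
time_s: 4.0
ee_pos: [0.6006, -0.0164, 0.1222]
tool_rot: [2.508, 1.891, 0.001]
force: [-1.2, 0.8, 4.4]
finger_gap: 0.0004
gripper_force: 2.2
```

Emit:
jog_arm([
  [0,0,0,0.03,0,0,0],
  [0,0,0,0.03,0,0,0],
  [0,0,0,0.02,0,0,0],
  [0,0,0,0,0,0,0],
  [0,0,0,0,0,0,0],
])

```text
time_s: 4.42
ee_pos: [0.6006, -0.0164, 0.1143]
tool_rot: [2.508, 1.891, 0.0]
force: [-6.5, 2.2, 16.1]
finger_gap: 0.0011
gripper_force: 7.9
```

Hard stop met at z = 0.114 with 16 N, so the blade is home. I hold briefly, lift, turn to the paddle's heading and move over to look.

Emit:
jog_arm([
  [0,0,0,0,0,0,0],
  [0,0,0,-0.02,0,0,0],
  [0,0,0,-0.1,0,0,0],
  [0,0,0,-0.3,0,0,0],
  [0,0,0,-0.3,0,0,0],
  [0,0,0,-0.3,0,0,0],
  [0,0,0,0,0,0,-0.08],
  [0,0,0,0,0,0,-0.08],
  [0,0,0,0,0,0,-0.08],
  [0,0,0,0,0,0,-0.08],
  [0,0,0,0,0,0,-0.08],
  [0,0,0,0,0,0,0],
])

```text
time_s: 5.42
ee_pos: [0.6002, -0.0167, 0.235]
tool_rot: [-1.832, -2.551, 0.0]
force: [-1.7, -0.2, -0.4]
finger_gap: 0.0003
gripper_force: 0.0
```

Emit:
jog_arm([
  [0,0.27,-0.02,0,0,0,0],
  [0,0.27,-0.02,0,0,0,0],
  [0,0.27,-0.02,0,0,0,0],
  [0,0.27,-0.02,0,0,0,0],
  [0,0.27,-0.02,0,0,0,0],
  [0,0.27,-0.02,0,0,0,0],
  [0,0.27,-0.02,0,0,0,0],
  [0,0.27,-0.02,0,0,0,0],
  [0,0,0,0.3,0,0,0],
  [0,0,0,0,0,0,0],
  [0,0,0,0,0,0,0],
])

```text
time_s: 6.33
ee_pos: [0.4988, 0.223, 0.1976]
tool_rot: [-1.838, -2.544, 0.006]
force: [0.4, 0.5, -0.1]
finger_gap: 0.0008
gripper_force: 0.0
```

Run:
```python
from h import *
s,im=shot("w3");R=Ro.from_rotvec(s["tool_rot"]).as_matrix()
print(s["time_s"],s["ee_pos"],R.round(3).tolist(),s["force"],s["finger_gap"])
print(wproj(s,(.467,.307,.066)))
```

```text
6.3333 [0.49877694 0.22301026 0.19757369] [[-0.314, 0.949, -0.005], [0.949, 0.314, -0.001], [0.0, -0.005, -1.0]] [ 0.42977095  0.45138177 -0.06639001] 0.0008275819284198034
[245.31084804  83.33418132]
```

View pics/w3.png

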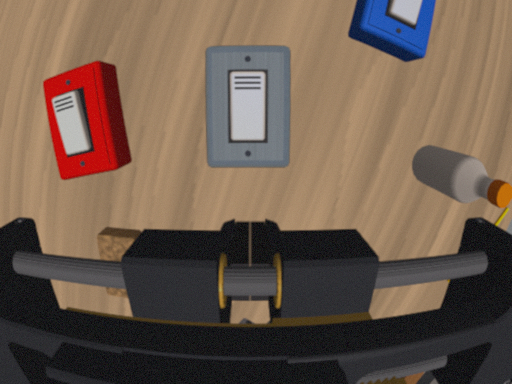

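The paddle runs upright from (248,71) to (248,142), with its ribs at rows 74 to 88. It lines up with the tool, and the press point is at about (248,81).

Run:
```python
from h import *
s=sense()
a,b=wonz(s,248,71,.068),wonz(s,248,142,.058);c=(a+b)/2;p=c+(a-b)/67e-3*25e-3
print(a,b,c,np.linalg.norm(a-b),p,wonz(s,248,81,.066),delta(s,p))
```

```text
[0.46753977 0.31856828 0.068     ] [0.4886151  0.25451982 0.058     ] [0.47807744 0.28654405 0.063     ] 0.06816432102204593 [0.47021351 0.31044273 0.06673134] [0.47042006 0.30981247 0.066     ] [ 0.772 -0.006  1.103]
```

Emit:
jog_arm([
  [0,0.25,0,0,0,0,0],
  [0,0.25,0,0,0,0,0],
  [0,0.26,0,0,0,0,0],
  [0,0,0,0.25,0,0,0],
  [0,0,0,0.25,0,0,0],
  [0,0,0,0.25,0,0,0],
  [0,0,0,0.15,0,0,0],
  [0,0,0,0.1,0,0,0],
  [0,0,0,0,0,0,0],
])

```text
time_s: 7.13
ee_pos: [0.4714, 0.3086, 0.0777]
tool_rot: [-1.84, -2.544, 0.004]
force: [-0.7, 0.1, -1.1]
finger_gap: 0.001
gripper_force: 0.0
```

Emit:
jog_arm([
  [0,0,0,0.04,0,0,0],
  [0,0,0,0.04,0,0,0],
  [0,0,0,0.02,0,0,0],
  [0,0,0,0.02,0,0,0],
  [0,0,0,0,0,0,0],
])

```text
time_s: 7.55
ee_pos: [0.4724, 0.3102, 0.0655]
tool_rot: [1.838, 2.547, 0.003]
force: [0.3, 1.1, 0.9]
finger_gap: 0.0002
gripper_force: 0.4
```

Emit:
jog_arm([
  [0,0,0,0.02,0,0,0],
  [0,0,0,0.02,0,0,0],
  [0,0,0,0.02,0,0,0],
  [0,0,0,0,0,0,0],
])

```text
time_s: 7.88
ee_pos: [0.4724, 0.3112, 0.06]
tool_rot: [1.837, 2.548, 0.004]
force: [-5.8, 2.4, 17.1]
finger_gap: 0.0005
gripper_force: 8.6
```

Emit:
jog_arm([
  [0,0,0,0.015,0,0,0],
  [0,0,0,0.015,0,0,0],
  [0,0,0,0,0,0,0],
])

```text
time_s: 8.13
ee_pos: [0.4726, 0.3113, 0.0595]
tool_rot: [1.836, 2.548, 0.004]
force: [-16.4, -3.7, 43.8]
finger_gap: 0.0004
gripper_force: 21.5
```

The paddle has met its stop with 44 N, at the height it should have there. I lift off and travel to the starter.

Emit:
jog_arm([
  [0,0,0,-0.04,0,0,0],
  [0,0,0,-0.1,0,0,0],
  [0,0,0,-0.34,0,0,0],
  [0,0,0,-0.34,0,0,0],
  [0,0,0,-0.34,0,0,0],
  [0,0,0,-0.34,0,0,0],
  [0,-0.14,-0.04,0,0,0,0],
  [0,-0.28,-0.08,0,0,0,0],
  [0,-0.28,-0.08,0,0,0,0],
  [0,-0.28,-0.08,0,0,0,0],
  [0,-0.28,-0.08,0,0,0,0],
  [0,-0.28,-0.08,0,0,0,0],
])

```text
time_s: 9.13
ee_pos: [0.4793, 0.1162, 0.234]
tool_rot: [1.837, 2.548, -0.001]
force: [0.7, -0.4, 0.4]
finger_gap: 0.0007
gripper_force: 0.0
```

Emit:
jog_arm([
  [0,-0.28,-0.08,0,0,0,0],
  [0,-0.28,-0.08,0,0,0,0],
  [0,-0.28,-0.08,0,0,0,0],
  [0,-0.28,-0.08,0,0,0,0],
  [0,-0.28,-0.08,0,0,0,0],
  [0,-0.28,-0.08,0,0,0,0],
  [0,-0.28,-0.08,0,0,0,0],
  [0,-0.28,-0.08,0,0,0,0],
  [0,-0.28,-0.08,0,0,0,0],
  [0,-0.28,-0.08,0,0,0,0],
  [0,0,0,0,0,0,0],
])

```text
time_s: 10.05
ee_pos: [0.4943, -0.2371, 0.2339]
tool_rot: [1.843, 2.542, -0.003]
force: [0.3, 0.5, 0.4]
finger_gap: 0.0004
gripper_force: 0.0
```

Emit:
jog_arm([
  [0,-0.28,-0.08,0,0,0,0],
  [0,-0.28,-0.08,0,0,0,0],
  [0,-0.28,-0.08,0,0,0,0],
  [0,-0.28,-0.08,0,0,0,0],
  [0,0,0,0.3,0,0,0],
  [0,0,0,0,0,0,0],
  [0,0,0,0,0,0,0],
])

```text
time_s: 10.63
ee_pos: [0.4993, -0.3692, 0.1955]
tool_rot: [-1.835, -2.542, -0.002]
force: [0.1, 0.5, 0.0]
finger_gap: 0.0002
gripper_force: 0.0
```

Run:
```python
from h import *
s,im=shot("w4");R=Ro.from_rotvec(s["tool_rot"]).as_matrix()
print(s["time_s"],s["ee_pos"],R.round(3).tolist(),s["force"],s["finger_gap"])
print(wproj(s,(.472,-.289,.072)),wproj(s,(.552,-.289,.084)))
t=cv2.cvtColor(camera("top"),cv2.COLOR_RGB2BGR)
cv2.imwrite("pics/c4.png",np.hstack([im[:230],cv2.resize(t[184:234,160:226],(264,230))]))
```

```text
10.6333 [ 0.49928978 -0.36921112  0.19552455] [[-0.315, 0.949, -0.004], [0.949, 0.315, 0.005], [0.006, -0.003, -1.0]] [0.13024131 0.54155409 0.02816756] 0.00022689796984092975
[248.39813501  88.91181263] [334.59482225 119.0018426 ]
```

View pics/c4.png

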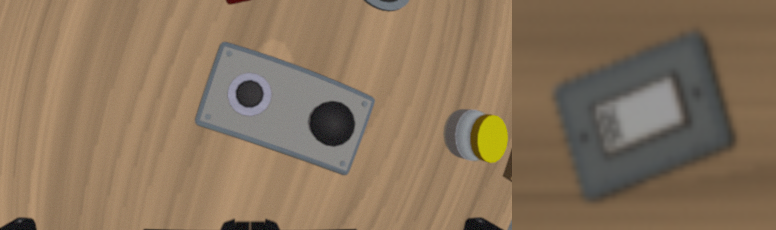

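The start button is at (249,94) inside its bright collar, and the broad stop is at (332,124). Both are near the predictions.

Run:
```python
from h import *
s=sense();p=wonz(s,249.5,94,.072);q=wonz(s,332,123.5,.084);print(p,q,np.linalg.norm((p-q)[:2]),delta(s,p))
```

```text
[ 0.47649089 -0.29430217  0.072     ] [ 0.55409358 -0.29464922  0.084     ] 0.07760346811424265 [0.662 0.006 1.056]
```

Emit:
jog_arm([
  [0,0.22,0,0,0,0,0],
  [0,0.22,0,0,0,0,0],
  [0,0.23,0,0,0,0,0],
  [0,0,0,0.25,0,0,0],
  [0,0,0,0.25,0,0,0],
  [0,0,0,0.25,0,0,0],
  [0,0,0,0.15,0,0,0],
  [0,0,0,0.04,0,0,0],
  [0,0,0,0,0,0,0],
])

```text
time_s: 11.48
ee_pos: [0.4755, -0.2937, 0.0853]
tool_rot: [-1.836, -2.548, -0.0]
force: [-0.0, 0.3, -0.0]
finger_gap: 0.0003
gripper_force: 0.0
```

Emit:
jog_arm([
  [0,0,0,0.03,0,0,0],
  [0,0,0,0.03,0,0,0],
  [0,0,0,0.03,0,0,0],
  [0,0,0,0,0,0,0],
])

```text
time_s: 11.82
ee_pos: [0.4756, -0.2948, 0.0747]
tool_rot: [1.837, 2.547, -0.0]
force: [0.3, -0.0, 0.6]
finger_gap: 0.0004
gripper_force: 0.0
```

Emit:
jog_arm([
  [0,0,0,0.025,0,0,0],
  [0,0,0,0.025,0,0,0],
  [0,0,0,0.015,0,0,0],
  [0,0,0,0,0,0,0],
])

```text
time_s: 12.15
ee_pos: [0.4759, -0.2952, 0.0668]
tool_rot: [1.837, 2.547, -0.0]
force: [0.9, 0.1, 4.5]
finger_gap: 0.0007
gripper_force: 2.3
```

Emit:
jog_arm([
  [0,0,0,0.01,0,0,0],
  [0,0,0,0.01,0,0,0],
  [0,0,0,0,0,0,0],
  [0,0,0,0,0,0,0],
])

```text
time_s: 12.48
ee_pos: [0.4759, -0.2952, 0.0662]
tool_rot: [1.837, 2.547, -0.001]
force: [-3.3, 3.5, 18.3]
finger_gap: 0.0006
gripper_force: 8.7
```

The start button bottomed at z = 0.066, which is its full 6 mm of travel. I lift clear.

Emit:
jog_arm([
  [0,0,0,0,0,0,0],
  [0,0,0,-0.05,0,0,0],
  [0,0,0,-0.2,0,0,0],
  [0,0,0,-0.3,0,0,0],
  [0,0,0,-0.3,0,0,0],
  [0,0,0,-0.3,0,0,0],
  [0,0,0,-0.3,0,0,0],
  [0,0,0,0,0,0,0],
  [0,0,0,0,0,0,0],
  [0,0,0,0,0,0,0],
])

```text
time_s: 13.32
ee_pos: [0.4749, -0.2943, 0.2372]
tool_rot: [-1.837, -2.547, -0.0]
force: [0.8, -0.2, -0.3]
finger_gap: 0.0003
gripper_force: 0.0
```

Run:
```python
from h import *
cv2.imwrite("pics/end.png",cv2.cvtColor(camera("scene"),cv2.COLOR_RGB2BGR));s=sense();print(s["time_s"],s["ee_pos"],s["force"])
```

```text
13.3667 [ 0.47452126 -0.29396691  0.23630221] [ 0.32335695 -0.68933601  0.04254334]
```

View pics/end.png

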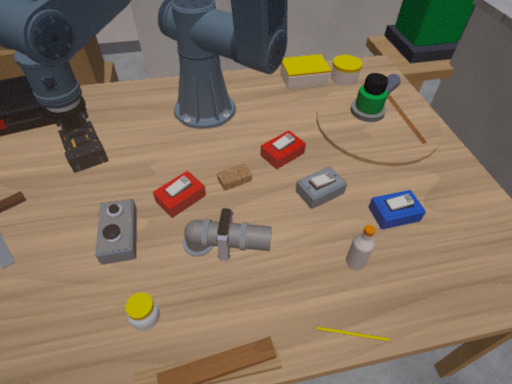

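The final picture shows the blade down at (225,222), the paddle over at (322,181), the loose things in place and the arm clear.

```bash
python3 -c "
from rig import *
print(sign_off())"
```

```text
the job is handed in; nothing more can be done
None
```

I pushed the blade home, pressed the paddle over to on, then pressed the start button fully in and let it come back out. The job was handed in at about 13 s with the arm clear; sign-off gave no verdict.

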